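# Rock the angle gauge on the sprung stud until its needle meets the preset index

## Task

Lift the dust cap off the stand and set it down upright on the cork pad, then pick up the angle gauge by its handle and rest the middle of its underside on the round stud of the stand, lightly enough that the sprung stud gives a little without bottoming. Rock the gauge on the stud until its needle settles in the gap between the two index prongs, and finish while holding it there, still, for the reference picture. Leave everything else on the table where it is.

Things in the scene. Friction and masses are not known exactly. Their poses are not given: they have to be found in the camera images.
- cap_knob (a point): Grip point on the knob of the dust cap, on its axis. The cap (50 g, grey plastic) is an upturned cup, 50 mm across outside, 42 mm inside diameter, 42 mm tall, open below, with a round knob 16 mm thick and 28 mm tall on top; this point is 63 mm above the cap's lower rim and 21 mm above the shell's top (7 mm below the knob's top). At the start it stands over the stud on the stand, rim 36 mm above the table. z axis up along the knob.
- pad_top (a point): Centre of the top of a square cork pad, 90 x 90 mm, 4 mm thick, fixed flat on the table: the place for the cap.
- stud_top (a point): Top of the brass stud's dome (it sinks with the stud). The stud is round, 30 mm across, its top a half ball of 15 mm radius; it stands in the middle of a fixed dark steel stand, 120 x 110 mm, 36 mm high. Unpressed, the dome's top is 70 mm above the table, 34 mm above the stand. Under the cap at the start.
- stud (a joint): How far the sprung stud is pressed down, m: 0 free, 0.008 bottomed. Spring about 1.5 N per mm after about 1 N.
- gauge_grip (a point): Grip point in the middle of the black handle of the angle gauge, which stands upright on the table at the start (about 0.35 kg, mass varies). The gauge is an aluminium case 96 mm wide (its y), 26 mm thick (its x) and 92 mm tall (its z) with a handle block on top 30 mm (y) by 24 mm (x) by 40 mm tall. This point is 114 mm above the sole, 22 mm above the top of the case. Axes are the gauge's: x out of the dial (towards the far side of the table at the start, give or take), z up.
- gauge_sole (a point): Centre of the gauge's flat underside, same axes as gauge_grip.
- needle (a joint): Angle of the black needle in the gauge, rad, about the gauge's x axis, counter-clockwise positive as one looks at the dial: 0 = along the gauge's z. The needle hangs free on a weight and always settles upright, in about 1.5 s, so with the gauge turned by t about its own x axis from level it settles at -t. It pivots 46 mm above the sole in the middle of the dial.
- index (a joint): Angle of the index, rad, counted like the needle's. The index is a pair of dark steel prongs, 14 mm long and 3 mm wide, on the dial 25 to 39 mm from the pivot, with a gap between them (the middle of the gap is its angle); preset at 0.17 to 0.38, stiff, and not to be changed.
- needle_tip (a point): Tip of the needle, 34 mm from its pivot, in front of the dial; its z axis runs along the needle.
- index_mark (a point): Middle of the gap between the prongs, 34 mm from the pivot; its z axis points from the pivot to the gap.
- jar: Bystander, to be left alone: glass specimen jar with a black lid, 48 mm across, 65 mm tall. Origin at the centre of its underside.
- pillbox: Bystander, to be left alone: round cardboard pill box, 60 mm across, 28 mm tall. Origin at the centre of its underside.
- mineral: Bystander, to be left alone: rough grey stone, about 50 x 40 x 40 mm. Origin at the centre of its underside.
- loupe: Bystander, to be left alone: folded steel hand lens, about 66 x 36 x 16 mm. Origin at the centre of its underside.
- vial: Bystander, to be left alone: corked glass tube lying down, 18 mm thick, 70 mm long. Origin at the centre of its underside.
Things that resemble listed ones, but are neither listed nor needed, are in the scene too. There is more than one size of the part that bears pad_top; the job needs the smallest.

How it is judged:
By the outcome, as a careful person would: the job done as asked, in the order asked, and still so for the second after the job is handed in, while the arm keeps its last pose, push and grip.
It also fails if it takes over 67 s, if anything falls off the work surface, if the arm or the gripper's body presses on something with over 40 N, if the wrist force passes 120 N, or if a joint passes its speed limit or range.

## Robot

A 6-joint arm with a two-finger parallel gripper is mounted at the origin on the work surface. World frame = base frame: x ahead of the robot, y to its left, z up, the work surface at z = 0. Lengths are in m, angles in rad, forces in N, time in s.
With the tool pointing down it reaches from about 0.375 to 0.9 m from the base axis. Payload 3.1 kg.
Tool frame: the origin (TCP) lies midway between the tips of the shut fingers; the grasp point (between the pads) lies 19 mm behind it; z points along the fingers, y is the line along which they close (so a half turn about z gives the same grasp; the last joint's range is limited). The gripper opens to 87 mm and grips with 3 to 60 N. Pads are 19 mm wide; open, the fingers measure 117 mm over their backs; the gripper's body (75 mm by 190 mm) begins 51 mm behind the grasp point.
Start: joints at [1.123, 0.527, 1.433, -0, 1.181, -0.178], TCP at [0.166, 0.603, 0.223] pointing down, gripper open.
Joint ranges: [-3.08, 3.08], [-0.75, 2.2], [0.22, 2.44], [-1.43, 4.57], [0, 2.65], [-2.85, 2.85]. Speed limits (rad/s): [2.79, 2.79, 3.14, 3.14, 3.14, 3.14].

## Interface

Orientations are given as a unit quaternion [x, y, z, w].
In Python, from rig import status, imaging, order gives the robot as it stands.
- The arm moves only by the tool arm_command, never from a script. Its argument "deltas" is one flat list of numbers, 5 for each row, row after row: the opening, from -1 (shut) to 1 (fully open), so that 0 is half open, then the shift along the tool's x, y, z in m, then the turn about the tool's z in rad. In form: [gripper, tx, ty, tz, roll, gripper, tx, ty, tz, roll, ...]. A call has 1 to 12 rows; each row shifts and turns the commanded pose from where the row before left it, along the tool's axes as they then stand; what a row does not reach is not made up. A row lasts 1/8 s, in which the tool goes at most 62.5 mm and 10.7 degrees, less where a joint would pass 70% of its speed; a pose out of reach is approached as far as the arm can. A call with a gripper value outside its range is refused whole. The fingers move at their own pace and stop on an object; "newtons" is the grip in N (left out, the last holds). Time passes only in rows, so rows that do not move let the fingers close. It gives the time, the measured TCP pose, the force, the opening and the grip force at its end, in the units of the state.
- status.get_obs(): the state, without advancing time (a new reading comes with each control period).
- imaging.camera(name): name is "side" or "top" or "wrist"; returns (picture, depth): 420x560x3 uint8, red, green, blue; 420x560 float32, m along the optical axis (not along the pixel's ray), 0 where there is no reading.
- imaging.camera_params(name): a dict with "intrinsics" (3x3 intrinsics, pixels), "camera_from_world" (4x4, takes a point from world to camera coordinates). Camera axes: x right, y up, looking along -z (the intrinsics and any distortion apply to the point x, -y, -z); pixel columns grow to the right and rows downward; lengths in m; the calibration is good to about 2 mm. The wrist camera is an equidistant fisheye: a pixel r from the principal point sees the ray r / f radians off the axis. A picture is of the moment at which its call begins: read the wrist's pose just before it. camera_params takes no time and is no camera call; for the wrist camera it gives the pose at the moment of the call.
- order.hand_in(): hands the job in; it is judged then, once.
The state is a dict: "time": time; "q": joint angles; "joint_velocities": joint speeds; "joint_torque": joint torques, N m; "position": TCP position; "tool_rot": TCP orientation; "ft_force": force on the tool from outside, world axes, zero at the start; "moment": the same for the moment, N m; "grip_width": finger opening in m; "grip_force": force on a finger pad.
Only numpy, scipy, OpenCV 4.12 (cv2) and the standard library are available. Lean on these libraries where they do the work, as an engineer would, in place of code of your own. Each camera call takes 0.05 s, during which the arm holds its last target. There are 200 camera calls.

## Working session

There is one attempt and no reset: what is moved stays moved. The work goes in short steps, Python scripts to look and compute and a tool call to move; the robot and the scene stay as the last step left them, time stands still between calls to the robot, and variables do not carry over. Pictures are saved under pics/ and viewed, at most 10 in all, crops included, and the job is handed in when it is done.

Besides the shell and the picture viewer there is one more tool, called by a JSON object that holds its "name" and its "arguments", one argument or row to a line. arm_command: Moves the arm, as the interface text tells. Its arguments: {"type":"object","properties":{"deltas":{"type":"array"},"newtons":{"type":"number"}},"required":["deltas"]}

```bash
mkdir -p pics; ls; cat > h.py <<'E'
import numpy as np, cv2
from rig import status, imaging, order
def snap(name, fn=None):
    P=imaging.camera_params(name); im,d=imaging.camera(name)
    np.savez(f'{fn or name}.npz',im=im,d=d,K=P['intrinsics'],T=P['camera_from_world'])
    cv2.imwrite(f'pics/{fn or name}.png',im[:,:,::-1]); return im,d,P
def load(fn):
    z=np.load(f'{fn}.npz'); return z['im'],z['d'],z['K'],z['T']
def world(fn,u,v,depth=None):
    im,d,K,T=load(fn); z=d[int(v),int(u)] if depth is None else depth
    p=np.array([(u-K[0,2])/K[0,0]*z,-(v-K[1,2])/K[1,1]*z,-z,1]); return (np.linalg.inv(T)@p)[:3]
def ray(fn,u,v,h):
    a=world(fn,u,v,.1);b=world(fn,u,v,1.); return a+(b-a)*(h-a[2])/(b[2]-a[2])
def cloud(fn):
    im,d,K,T=load(fn); v,u=np.mgrid[0:d.shape[0],0:d.shape[1]]
    p=np.stack([(u-K[0,2])/K[0,0]*d,-(v-K[1,2])/K[1,1]*d,-d,np.ones_like(d)],-1)@np.linalg.inv(T).T
    p=p[...,:3]; p[d==0]=np.nan; return p
E
python3 - <<'E'
from h import *
o=status.get_obs(); print({k:np.round(v,3).tolist() for k,v in o.items()})
a=snap('top')[0]; b=snap('side')[0]
for n in('top','side'):
    im,d,K,T=load(n); print(n,K.tolist(),np.round(np.linalg.inv(T),3).tolist(), imaging.camera_params(n).keys())
E
```

```text
pics
{'time': 0.0, 'q': [1.123, 0.528, 1.434, 0.0, 1.181, -0.178], 'joint_velocities': [-0.0, -0.001, -0.0, 0.0, -0.001, 0.0], 'joint_torque': [0.002, -44.004, -17.659, 0.063, 0.059, -0.0], 'position': [0.166, 0.602, 0.222], 'tool_rot': [0.134, 0.991, -0.001, -0.0], 'ft_force': [-0.481, -0.247, 1.126], 'moment': [-0.021, 0.014, 0.006], 'grip_force': 0.0, 'grip_width': 0.087}
top [[416.1853869072424, 0.0, 284.1559364288319], [0.0, 416.1853869072424, 216.56412746420423], [0.0, 0.0, 1.0]] [[-0.012, 0.997, -0.074, 0.44], [-1.0, -0.011, 0.021, 0.019], [0.021, 0.074, 0.997, 0.93], [0.0, 0.0, 0.0, 1.0]] dict_keys(['intrinsics', 'camera_from_world'])
side [[409.076289272581, 0.0, 279.0792223961011], [0.0, 409.076289272581, 216.36903363107635], [0.0, 0.0, 1.0]] [[0.994, 0.079, -0.081, 0.434], [-0.112, 0.785, -0.61, -0.465], [0.015, 0.615, 0.788, 0.71], [0.0, 0.0, 0.0, 1.0]] dict_keys(['intrinsics', 'camera_from_world'])
```

View pics/top.png

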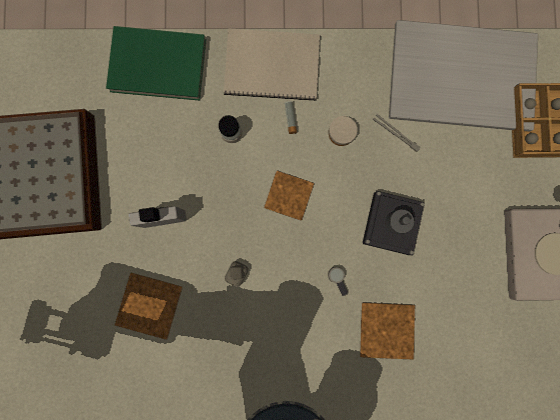

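View pics/side.png

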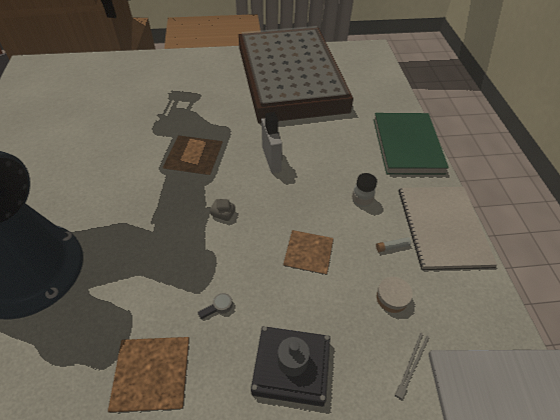

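The top view shows the stand and cap at (400,222), the gauge edge-on at (155,215), and three cork pads at (289,195), (388,330) and (148,305). The third pad is mostly in the arm's shadow. I'll measure all three.

```bash
python3 - <<'E'
from h import *
P=cloud('top')
hsv=cv2.cvtColor(load('top')[0],cv2.COLOR_RGB2HSV)
for (x0,y0,x1,y1) in [(255,160,325,230),(350,290,425,370),(105,262,192,350)]:
    m=np.zeros(hsv.shape[:2],np.uint8); s=hsv[y0:y1,x0:x1]
    m[y0:y1,x0:x1]=(s[...,1]>115).astype(np.uint8)
    m=cv2.morphologyEx(m,cv2.MORPH_OPEN,np.ones((3,3)))
    c=max(cv2.findContours(m,0,2)[0],key=cv2.contourArea)
    r=cv2.minAreaRect(c); b=cv2.boxPoints(r)
    w=np.array([ray('top',u,v,0.004)[:2] for u,v in b]); zc=np.nanmedian(P[...,2][m>0])
    print(np.round(r[0],1),'c',np.round(w.mean(0),4),'sides',np.round(np.linalg.norm(np.diff(w,axis=0),axis=1),4),'z',zc, 'ang',np.degrees(np.arctan2(*(w[1]-w[0])[::-1])))
for n in('top','side'):
    p=cloud(n); 
    # gauge region & cap region
    for nm,(bx,lo,hi) in {'knob':((.3,.6,-.4,-.1),.09,.115),'captop':((.3,.6,-.4,-.1),.072,.083),'stand':((.3,.6,-.4,-.1),.03,.04),'ghandle':((.3,.6,.2,.5),.1,.15),'gcase':((.3,.6,.2,.5),.085,.097)}.items():
        k=(p[...,0]>bx[0])&(p[...,0]<bx[1])&(p[...,1]>bx[2])&(p[...,1]<bx[3])&(p[...,2]>lo)&(p[...,2]<hi)
        q=p[k]
        if len(q): 
            r=cv2.minAreaRect((q[:,:2]*1000).astype(np.float32)); print(n,nm,len(q),np.round(r[0],1),np.round(r[1],1),round(r[2],1),'z',np.round(np.percentile(q[:,2],[5,50,99]),4))
im=load('top')[0]
crop=np.hstack([cv2.resize(im[170:280,345:445],None,fx=4,fy=4,interpolation=2),cv2.resize(im[160:270,240:340],None,fx=4,fy=4,interpolation=2)])
cv2.imwrite('pics/crop1.png',crop[:,:,::-1])
g=load('side')[0][100:200,150:310]; cv2.imwrite('pics/crop2.png',cv2.resize(g,None,fx=5,fy=5,interpolation=2)[:,:,::-1])
E
```

```text
[288.6 195.2] c [ 0.5573 -0.0114] sides [0.0885 0.0882 0.0885] z 0.004419763860348813 ang -18.859722585286235
[387.3 330.6] c [ 0.2556 -0.2246] sides [0.1179 0.1182 0.1182] z 0.005395581786568182 ang -3.446215036392788
[148.  305.6] c [0.3178 0.2988] sides [0.1192 0.1187 0.1192] z 0.006272165420450393 ang -15.445740663567069
top knob 64 [ 492.4 -241.8] [14.4 14.5] 56.0 z [0.0924 0.1051 0.1089]
top captop 382 [ 493.1 -241.7] [48.2 48. ] 88.9 z [0.0757 0.078  0.0816]
top stand 1776 [ 491.7 -240.6] [109.  119.4] 76.0 z [0.0303 0.0355 0.0394]
top ghandle 261 [508.1 264.3] [24.1 29.8] 8.2 z [0.1056 0.1319 0.1362]
top gcase 404 [508.5 264.2] [27.9 95.9] 9.7 z [0.0889 0.0924 0.0964]
side knob 121 [ 491.1 -245.6] [14.7 15.1] 43.9 z [0.0922 0.1063 0.1089]
side captop 692 [ 491.3 -245.3] [48.8 48.5] 82.4 z [0.0764 0.0789 0.0818]
side stand 3493 [ 490.8 -244.4] [109.2 119.1] 75.4 z [0.0305 0.0363 0.0395]
side ghandle 229 [508.  262.4] [24.2 34.5] 9.4 z [0.1021 0.1255 0.1344]
side gcase 216 [509.3 260.5] [28.1 96.5] 8.9 z [0.0862 0.0925 0.0958]
```

The pad at (289,195) measures 88 mm and the other two about 119 mm, so the smallest is at world (0.557,-0.011). I'll confirm it in one crop and get the wrist camera's geometry.

View pics/crop1.png

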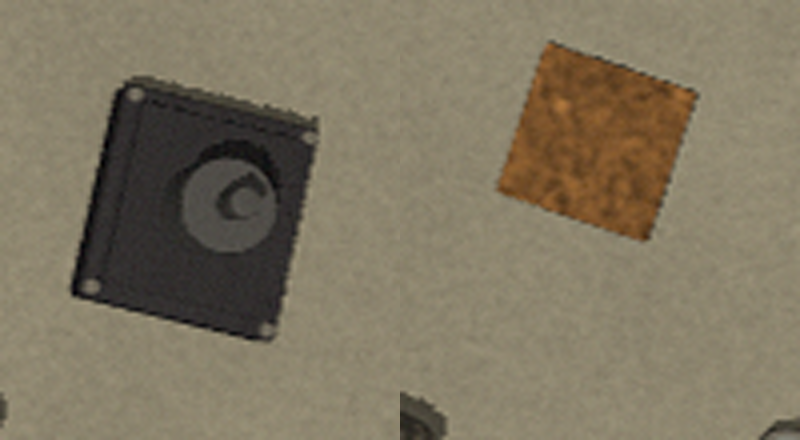

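```bash
python3 - <<'E'
from h import *
from scipy.spatial.transform import Rotation as R
o=status.get_obs(); P=imaging.camera_params('wrist'); C=np.linalg.inv(P['camera_from_world'])
Rt=R.from_quat(o['tool_rot']).as_matrix()
print(P['intrinsics'].tolist()); print('cam pos in tool',Rt.T@(C[:3,3]-o['position'])); print('cam axes in tool\n',np.round(Rt.T@C[:3,:3],3)); print('tool axes\n',Rt.round(3))
E
```

```text
[[325.19226210127806, 0.0, 282.47135390384636], [0.0, 325.19226210127806, 204.7722491845449], [0.0, 0.0, 1.0]]
cam pos in tool [ 0.07144043  0.00022635 -0.1621319 ]
cam axes in tool
 [[ 0.001  0.965  0.262]
 [ 1.    -0.001 -0.   ]
 [-0.     0.262 -0.965]]
tool axes
 [[-0.964  0.266 -0.001]
 [ 0.266  0.964 -0.002]
 [ 0.    -0.002 -1.   ]]
```

The crop shows the capped stud on the stand and the clean cork pad at (289,195), which is the smallest. Next I'll move the wrist camera to the dial side of the gauge to read the index, turning first.

```bash
cat >> h.py <<'E'
from scipy.spatial.transform import Rotation as R
def plan(x,y,z,phi):
    "roll needed (rad), then shift in the tool frame after the roll; phi = world angle of tool y, deg"
    o=status.get_obs(); M=R.from_quat(o['tool_rot']).as_matrix(); p0=np.degrees(np.arctan2(M[1,1],M[0,1]))
    roll=-(phi-p0+180)%360-180 if False else -((phi-p0+180)%360-180)
    f=np.radians(phi); A=np.array([[-np.sin(f),np.cos(f),0],[np.cos(f),np.sin(f),0],[0,0,-1]])
    print('phi now',p0.round(2),'roll',np.radians(roll).round(4),'shift',(A@(np.array([x,y,z])-o['position'])).round(4),'rows>=',np.ceil(max(abs(roll)/10.7,np.linalg.norm(np.array([x,y,z])-o['position'])/.0625)))
E
python3 -c "
from h import *
plan(.75,.236,.124,-15)"
```

```text
phi now 74.6 roll 1.5638 shift [-0.2022  0.6591  0.0977] rows>= 12.0
```

{"name": "arm_command", "arguments": {
  "deltas": [1, 0, 0, 0, 0.174, 1, 0, 0, 0, 0.174, 1, 0, 0, 0, 0.174, 1, 0, 0, 0, 0.174, 1, 0, 0, 0, 0.174, 1, 0, 0, 0, 0.174, 1, 0, 0, 0, 0.174, 1, 0, 0, 0, 0.174, 1, 0, 0, 0, 0.172]
}}

```text
time: 1.23
position: [0.1657, 0.6021, 0.222]
tool_rot: [0.795, 0.606, -0.001, 0.0]
ft_force: [-0.3, -0.7, -0.1]
grip_width: 0.0873
grip_force: 0.0
```

{"name": "arm_command", "arguments": {
  "deltas": [1, -0.017, 0.055, 0, 0, 1, -0.017, 0.055, 0, 0, 1, -0.017, 0.055, 0, 0, 1, -0.017, 0.055, 0, 0, 1, -0.017, 0.055, 0, 0, 1, -0.017, 0.055, 0, 0, 1, -0.017, 0.055, 0, 0, 1, -0.017, 0.055, 0, 0, 1, -0.017, 0.055, 0.02, 0, 1, -0.017, 0.055, 0.025, 0, 1, -0.016, 0.055, 0.03, 0, 1, -0.016, 0.055, 0.022, 0]
}}

```text
time: 2.72
position: [0.7497, 0.2364, 0.1243]
tool_rot: [0.793, 0.609, -0.001, -0.001]
ft_force: [0.5, 0.7, 0.6]
grip_width: 0.0868
grip_force: 0.0
```

{"name": "arm_command", "arguments": {
  "deltas": [1, 0, 0, 0, 0, 1, 0, 0, 0, 0]
}}

```text
time: 2.98
position: [0.7485, 0.2375, 0.1256]
tool_rot: [0.794, 0.608, -0.001, -0.001]
ft_force: [-0.5, 0.4, 0.3]
grip_width: 0.0871
grip_force: 0.0
```

```bash
python3 - <<'E'
from h import *
o=status.get_obs(); print(o['position'],o['time'])
im,d,P=snap('wrist','w1')
pc=cv2.fisheye
C=P['camera_from_world']; K=P['intrinsics']
X=np.array([.508+.013,.264+.002,.046,1]); c=(C@X)[:3]; v=np.array([c[0],-c[1],-c[2]]); th=np.arctan2(np.hypot(v[0],v[1]),v[2]); r=th*K[0,0]; u=K[:2,2]+r*v[:2]/np.hypot(v[0],v[1]); print(u)
x,y=np.clip(u.astype(int)-[55,55],0,[450,310]); print(x,y)
cv2.imwrite('pics/w1c.png',cv2.resize(im[y:y+110,x:x+110],None,fx=5.4,fy=5.4,interpolation=cv2.INTER_CUBIC)[:,:,::-1])
E
```

```text
[0.74849327 0.23749281 0.12555123] 2.975
[ 50.34716793 241.71651537]
0 186
```

View pics/w1c.png

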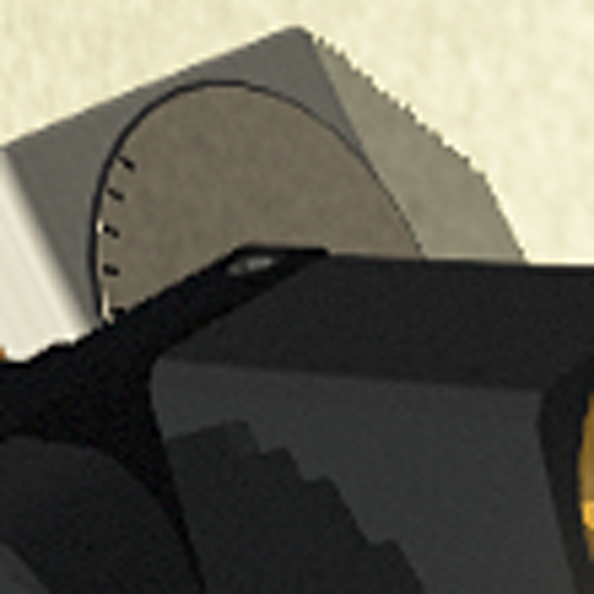

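The gripper body hides the lower dial. I'll roll the tool so the gauge sits in the upper left of the picture.

{"name": "arm_command", "arguments": {
  "deltas": [1, 0, 0, 0, -0.15, 1, 0, 0, 0, -0.15, 1, 0, 0, 0, -0.15, 1, 0, 0, 0, -0.15, 1, 0, 0, 0, 0]
}}

```text
time: 3.65
position: [0.7484, 0.2394, 0.1283]
tool_rot: [0.578, 0.816, 0.001, 0.0]
ft_force: [-0.4, 1.0, 1.5]
grip_width: 0.0867
grip_force: 0.0
```

```bash
python3 - <<'E'
from h import *
im,d,P=snap('wrist','w1')
C=P['camera_from_world']; K=P['intrinsics']
# rectify: virtual orthographic view of the dial plane; gauge yaw 9deg
yaw=np.radians(9.2); gx=np.array([np.cos(yaw),np.sin(yaw),0]); gy=np.array([-gx[1],gx[0],0])
O=np.array([.508,.2635,0])+.013*gx+[0,0,.046]
s=600/.12; jj,ii=np.meshgrid((np.arange(600)-300)/s,(300-np.arange(600))/s)
X=O+jj[...,None]*gy+ii[...,None]*np.array([0,0,1.])   # looking at dial from +x: gy to the RIGHT? see below
c=X@C[:3,:3].T+C[:3,3]; v=np.stack([c[...,0],-c[...,1],-c[...,2]],-1); h=np.hypot(v[...,0],v[...,1]); r=np.arctan2(h,v[...,2])*K[0,0]
mx=(K[0,2]+r*v[...,0]/h).astype(np.float32); my=(K[1,2]+r*v[...,1]/h).astype(np.float32)
print(mx[300,300],my[300,300],mx.min(),my.min(),mx.max(),my.max())
cv2.imwrite('pics/w2r.png',cv2.remap(im,mx,my,cv2.INTER_CUBIC)[:,:,::-1])
E
```

```text
50.615623 101.79626 1.915846 23.746527 93.84434 180.33772
```

View pics/w2r.png

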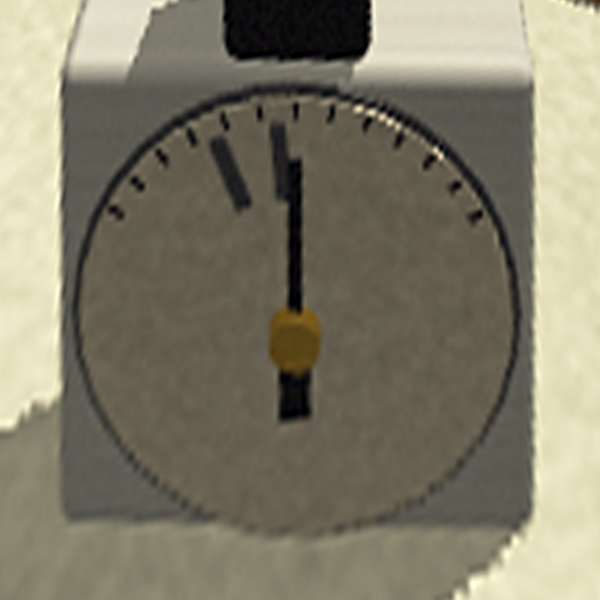

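The rectified dial shows the prongs up left, at rectified pixels (230,174) and (281,161), with the needle upright at x≈295. That puts the index at about +12 to +15°, so I'll use the depth at the prongs to remove the parallax.

```bash
python3 - <<'E'
from h import *
im,d,K,C=load('w1')
yaw=np.radians(9.2); gx=np.array([np.cos(yaw),np.sin(yaw),0]); gy=np.array([-gx[1],gx[0],0])
O=np.array([.508,.2635,0])+.013*gx+[0,0,.046]
v,u=np.mgrid[0:420,0:560]; du=u-K[0,2]; dv=v-K[1,2]; r=np.hypot(du,dv)+1e-9; th=r/K[0,0]
c=np.stack([d*np.tan(th)*du/r,-d*np.tan(th)*dv/r,-d],-1)
Ci=np.linalg.inv(C); X=c@Ci[:3,:3].T+Ci[:3,3]
G=(X-O)@np.stack([gx,gy,[0,0,1.]],1)*1000
g=cv2.cvtColor(im,cv2.COLOR_RGB2GRAY)
dial=(np.hypot(G[...,1],G[...,2])<42)&(abs(G[...,0])<15)
A=G[dial]; print('n',len(A),'plane x pct',np.percentile(A[:,0],[2,10,25,50,75,90,98]))
# plane fit
m=(abs(A[:,0]-np.median(A[:,0]))<1.5); co=np.linalg.lstsq(np.c_[A[m][:,1:],np.ones(m.sum())],A[m][:,0],rcond=None)[0]; print('plane',co)
h=G[...,0]-(G[...,1:]@co[:2]+co[2])
sel=dial&(h>1.2)
for lo,hi in((1.2,2.5),(2.5,4),(4,6),(6,9)): 
    k=dial&(h>lo)&(h<=hi); print(lo,hi,k.sum())
k=sel
out=np.c_[u[k],v[k],G[k],h[k],g[k]]
rr=np.hypot(out[:,3],out[:,4]); t=np.degrees(np.arctan2(-out[:,3],out[:,4]))
q=(t>-12)&(t<35)&(rr>15); 
for a,b in sorted(zip(t[q],np.c_[rr,out[:,5:]][q].round(1).tolist())): print(round(a,1),b,end='; ')
# case outline centre in y
cs=(abs(G[...,0]+0)<4)&(abs(G[...,1])<60)&(G[...,2]>-40)&(G[...,2]<40); print('\ncase y extents',np.percentile(G[cs][:,1],[.5,99.5]))
E
```

```text
n 4119 plane x pct [1.18593747 1.76225632 2.16705811 2.65567863 3.16133813 3.77657884
 6.60059096]
plane [8.64722366e-03 8.37884651e-04 2.61285444e+00]
1.2 2.5 160
2.5 4 105
4 6 82
6 9 1
-9.1 [40.7, 1.2, 44.0]; -8.0 [40.6, 1.3, 34.0]; -7.2 [32.7, 1.4, 94.0]; -7.1 [20.4, 1.4, 90.0]; -5.5 [17.3, 1.3, 93.0]; -4.1 [23.0, 1.6, 95.0]; -0.2 [27.2, 4.5, 5.0]; -0.2 [22.9, 4.2, 4.0]; -0.2 [34.6, 4.1, 15.0]; -0.2 [29.6, 4.3, 15.0]; -0.2 [31.9, 4.0, 0.0]; -0.2 [27.6, 3.6, 0.0]; -0.2 [23.6, 3.6, 11.0]; -0.1 [29.9, 3.4, 16.0]; -0.1 [20.7, 3.5, 21.0]; -0.1 [16.3, 3.2, 8.0]; -0.1 [32.1, 3.0, 21.0]; -0.1 [19.1, 3.2, 20.0]; -0.1 [17.2, 2.8, 1.0]; -0.0 [23.6, 2.4, 19.0]; 1.1 [34.9, 4.5, 11.0]; 1.2 [32.4, 4.6, 10.0]; 1.2 [32.9, 3.8, 16.0]; 1.3 [30.1, 4.9, 13.0]; 1.5 [29.1, 2.8, 4.0]; 1.5 [27.6, 3.8, 12.0]; 1.7 [24.5, 4.6, 8.0]; 1.7 [25.1, 3.9, 9.0]; 1.8 [25.2, 2.7, 11.0]; 2.2 [19.8, 4.0, 3.0]; 2.3 [20.3, 3.3, 11.0]; 2.3 [20.9, 2.5, 5.0]; 2.4 [18.6, 4.1, 8.0]; 2.5 [36.6, 1.4, 90.0]; 2.6 [35.2, 1.2, 91.0]; 2.6 [33.6, 3.4, 7.0]; 2.8 [16.4, 3.5, 9.0]; 2.8 [31.7, 2.9, 8.0]; 2.9 [31.0, 3.4, 12.0]; 2.9 [15.0, 
[... 1202 characters left out ...]
, 38.0]; 22.5 [36.0, 2.3, 32.0]; 22.6 [34.1, 1.7, 35.0]; 23.1 [27.6, 1.8, 33.0]; 23.2 [38.8, 2.3, 31.0]; 23.7 [36.3, 2.4, 32.0]; 24.2 [37.5, 2.1, 32.0]; 24.2 [34.0, 1.3, 33.0]; 24.5 [31.6, 2.9, 30.0]; 24.6 [29.9, 1.3, 35.0]; 24.6 [31.7, 1.6, 29.0]; 24.8 [26.0, 1.5, 30.0]; 25.2 [27.5, 1.5, 32.0]; 25.3 [39.5, 2.5, 31.0]; 25.3 [34.5, 1.6, 34.0]; 25.4 [23.6, 1.8, 94.0]; 26.1 [37.0, 1.3, 32.0]; 26.4 [28.0, 3.0, 46.0]; 26.5 [33.2, 1.5, 33.0]; 26.7 [27.9, 1.7, 33.0]; 26.8 [34.6, 1.4, 40.0]; 26.9 [36.1, 1.5, 48.0]; 27.1 [29.3, 1.6, 32.0]; 27.3 [37.3, 1.2, 57.0]; 27.6 [28.7, 2.3, 67.0]; 27.8 [32.0, 1.4, 56.0]; 31.8 [19.6, 1.3, 95.0]; 33.7 [25.9, 1.3, 90.0]; 
case y extents [-47.79544176  46.27689997]
```

The index sits at about +0.25 rad. The prongs are at about 5.6° and 23.2° after correcting for the needle's zero. Now to hover over the cap.

```bash
python3 -c "
from h import *
plan(.492,-.2435,.2,19)"
```

```text
phi now 19.32 roll 0.0056 shift [-0.3728 -0.3997 -0.0719] rows>= 9.0
```

{"name": "arm_command", "arguments": {
  "deltas": [1, -0.033, -0.036, -0.03, 0, 1, -0.034, -0.036, -0.03, 0, 1, -0.034, -0.036, -0.012, 0, 1, -0.034, -0.036, 0, 0, 1, -0.034, -0.036, 0, 0, 1, -0.034, -0.036, 0, 0, 1, -0.034, -0.036, 0, 0, 1, -0.034, -0.037, 0, 0, 1, -0.034, -0.037, 0, 0, 1, -0.034, -0.037, 0, 0, 1, -0.034, -0.037, 0, 0, 1, 0, 0, 0, 0]
}}

```text
time: 5.2
position: [0.4946, -0.2496, 0.1994]
tool_rot: [0.581, 0.814, -0.0, 0.001]
ft_force: [-0.2, -0.6, 0.4]
grip_width: 0.0873
grip_force: 0.0
```

```bash
cat >> h.py <<'E'
def wcloud(fn):
    im,d,K,C=load(fn); v,u=np.mgrid[0:420,0:560]; du=u-K[0,2]; dv=v-K[1,2]; r=np.hypot(du,dv)+1e-9; t=np.tan(r/K[0,0])
    c=np.stack([d*t*du/r,-d*t*dv/r,-d],-1); Ci=np.linalg.inv(C); X=c@Ci[:3,:3].T+Ci[:3,3]; X[d==0]=np.nan; return X
def box(q,lo,hi,c,rad):
    k=(q[...,2]>lo)&(q[...,2]<hi)&(np.hypot(q[...,0]-c[0],q[...,1]-c[1])<rad); p=q[k]
    r=cv2.minAreaRect((p[:,:2]*1000).astype(np.float32)); return len(p),np.round(r[0],1),np.round(r[1],1),round(r[2],1),'z',np.percentile(p[:,2],[5,50,95]).round(4)
E
python3 - <<'E'
from h import *
snap('wrist','w3'); q=wcloud('w3'); c=(.492,-.243)
print(box(q,.095,.115,c,.03)); print(box(q,.072,.082,c,.04)); print(box(q,.03,.04,c,.1))
plan(.492,-.2435,.082,19)
E
```

```text
(321, array([ 492.6, -244.2]), array([14.9, 15.5]), 20.0, 'z', array([0.0986, 0.1056, 0.1069]))
(1968, array([ 492.6, -244.3]), array([48.7, 49.6]), 18.2, 'z', array([0.0765, 0.0779, 0.079 ]))
(7072, array([ 492.1, -243.4]), array([107.5, 117.7]), 75.8, 'z', array([0.0303, 0.0358, 0.0371]))
phi now 19.11 roll 0.0019 shift [ 0.0051 -0.0016  0.1173] rows>= 2.0
```

{"name": "arm_command", "arguments": {
  "deltas": [0.2, 0.006, 0, 0.03, 0, 0, 0, 0, 0.04, 0, 0, 0, 0, 0.03, 0, 0, 0, 0, 0.017, 0, 0, 0, 0, 0, 0]
}}

```text
time: 5.88
position: [0.4935, -0.239, 0.0807]
tool_rot: [0.578, 0.816, 0.0, -0.002]
ft_force: [0.6, 0.6, -0.3]
grip_width: 0.0473
grip_force: 0.0
```

{"name": "arm_command", "arguments": {
  "deltas": [-1, 0, 0, 0, 0, -1, 0, 0, 0, 0, -1, 0, 0, 0, 0, -1, 0, 0, 0, 0, -1, 0, 0, 0, 0],
  "newtons": 15
}}

```text
time: 6.5
position: [0.4936, -0.2414, 0.0818]
tool_rot: [0.578, 0.816, 0.0, 0.0]
ft_force: [0.1, -1.1, 0.0]
grip_width: 0.0155
grip_force: 15.0
```

{"name": "arm_command", "arguments": {
  "deltas": [-1, 0, 0, -0.015, 0, -1, 0, 0, -0.03, 0, -1, 0, 0, -0.03, 0, -1, 0, 0, -0.01, 0, -1, 0, 0, 0, 0]
}}

```text
time: 7.12
position: [0.4938, -0.2414, 0.1674]
tool_rot: [0.578, 0.816, -0.0, 0.001]
ft_force: [0.2, -0.0, 0.6]
grip_width: 0.0155
grip_force: 15.0
```

```bash
python3 -c "
from h import *
print(status.get_obs()['position'],status.get_obs()['grip_width'],status.get_obs()['ft_force'])
plan(.557,-.013,.085,19)"
```

```text
[ 0.49383247 -0.2414366   0.1674446 ] 0.015548023889879383 [ 0.21334068 -0.04819043  0.55958798]
phi now 19.37 roll 0.0064 shift [0.1954 0.1341 0.0824] rows>= 5.0
```

{"name": "arm_command", "arguments": {
  "deltas": [-1, 0.03, 0.02, 0, 0, -1, 0.04, 0.027, 0, 0, -1, 0.04, 0.027, 0, 0, -1, 0.04, 0.027, 0, 0, -1, 0.03, 0.02, 0.02, 0, -1, 0.015, 0.013, 0.03, 0, -1, 0, 0, 0.03, 0, -1, 0, 0, 0.015, 0, -1, 0, 0, 0.015, 0, -1, 0, 0, 0.004, 0, -1, 0, 0, 0, 0]
}}

```text
time: 8.5
position: [0.5556, -0.0132, 0.0528]
tool_rot: [0.578, 0.816, 0.0, 0.0]
ft_force: [-0.5, -0.5, -0.5]
grip_width: 0.0153
grip_force: 15.0
```

```bash
python3 -c "
from h import *
print(status.get_obs()['position'],status.get_obs()['ft_force'])
snap('wrist','w4'); q=wcloud('w4'); k=(abs(q[...,0]-.557)<.08)&(abs(q[...,1]+.013)<.08)&(q[...,2]<.06); print(np.nanpercentile(q[k][:,2],[5,50,95]))
print(box(q,.03,.06,(.557,-.013),.06)); print(box(q,.002,.006,(.557,-.013),.065))"
```

```text
[ 0.55556594 -0.01322943  0.05281996] [-0.52915892 -0.48485023 -0.47128494]
[-0.00094979  0.00048351  0.04895529]
(2949, array([551.9,  -4.1]), array([48.4, 25.7]), 19.4, 'z', array([0.0348, 0.049 , 0.0569]))
(7588, array([553.6,  -2.4]), array([108.8, 106.4]), 70.4, 'z', array([0.0028, 0.0039, 0.005 ]))
```

{"name": "arm_command", "arguments": {
  "deltas": [-1, 0, 0, 0.002, 0, -1, 0, 0, 0.001, 0, -1, 0, 0, 0, 0]
}}

```text
time: 8.93
position: [0.5554, -0.0129, 0.0499]
tool_rot: [0.578, 0.816, 0.0, 0.0]
ft_force: [-0.1, 0.5, -0.1]
grip_width: 0.0154
grip_force: 15.0
```

{"name": "arm_command", "arguments": {
  "deltas": [-1, 0, 0, 0.001, 0, -1, 0, 0, 0, 0]
}}

```text
time: 9.18
position: [0.5552, -0.013, 0.0496]
tool_rot: [0.578, 0.816, -0.0, 0.0]
ft_force: [-2.4, -0.9, 6.6]
grip_width: 0.0156
grip_force: 15.0
```

{"name": "arm_command", "arguments": {
  "deltas": [-1, 0, 0, -0.001, 0, 0, 0, 0, 0, 0, 0, 0, 0, 0, 0, 0, 0, 0, 0, 0, 0, 0, 0, -0.02, 0, 0, 0, 0, -0.06, 0, 0, 0, 0, -0.05, 0, 0, 0, 0, -0.05, 0, 0, 0, 0, 0, 0]
}}

```text
time: 10.3
position: [0.5582, -0.0134, 0.2341]
tool_rot: [0.578, 0.816, 0.002, 0.005]
ft_force: [-0.0, -0.6, -0.5]
grip_width: 0.0433
grip_force: 0.0
```

```bash
python3 -c "
from h import *
print(status.get_obs()['position'])
snap('wrist','w5'); q=wcloud('w5')
print(box(q,.03,.06,(.557,-.013),.05)); print(box(q,.060,.08,(.557,-.013),.05));print(box(q,.0022,.0058,(.557,-.013),.063))
plan(.5083,.2632,.2,9.2)"
```

```text
[ 0.55821879 -0.01338485  0.234085  ]
(1382, array([556.6, -14.7]), array([48.6, 48.1]), 18.6, 'z', array([0.0441, 0.0458, 0.0472]))
(211, array([556.1, -14.7]), array([15. , 14.9]), 67.3, 'z', array([0.0643, 0.0734, 0.0748]))
(3384, array([561.9, -18.4]), array([103.6, 107.6]), 77.1, 'z', array([0.0027, 0.0039, 0.0051]))
phi now 19.37 roll 0.1775 shift [ 0.2804 -0.0033  0.0316] rows>= 5.0
```

The cap stands upright on the pad, with its shell top at 46 mm. Now the gauge.

{"name": "arm_command", "arguments": {
  "deltas": [0, 0, 0, 0, 0.1, 0, 0, 0, 0, 0.078, 0.3, 0.046, -0.001, 0, 0, 0.3, 0.047, -0.001, 0, 0, 0.3, 0.047, 0, 0, 0, 0.3, 0.047, 0, 0, 0, 0.3, 0.047, 0, 0.01, 0, 0.3, 0.046, -0.001, 0.01, 0, 0.3, 0, 0, 0.01, 0, 0.3, 0, 0, 0, 0]
}}

```text
time: 11.6
position: [0.5061, 0.2623, 0.1973]
tool_rot: [0.648, 0.762, -0.002, -0.001]
ft_force: [0.4, -0.6, 0.2]
grip_width: 0.0566
grip_force: 0.0
```

```bash
python3 -c "
from h import *
print(status.get_obs()['position'])
snap('wrist','w6'); q=wcloud('w6'); c=(.508,.263)
print(box(q,.12,.14,c,.05)); print(box(q,.088,.096,c,.06))
plan(.5083,.2632,.098,9.2)"
```

```text
[0.50613872 0.2623311  0.19726124]
(1308, array([508.9, 263.3]), array([23.7, 30.6]), 8.7, 'z', array([0.1273, 0.1316, 0.1328]))
(1805, array([509.9, 263.5]), array([28.5, 95.2]), 8.7, 'z', array([0.0897, 0.0918, 0.0931]))
phi now 9.14 roll -0.0011 shift [0.0009 0.0014 0.1001] rows>= 2.0
```

{"name": "arm_command", "arguments": {
  "deltas": [0.3, 0.001, 0.0025, 0.03, 0, 0.3, 0, 0, 0.03, 0, 0.3, 0, 0, 0.025, 0, 0.3, 0, 0, 0.015, 0, 0.3, 0, 0, 0, 0, -1, 0, 0, 0, 0, -1, 0, 0, 0, 0, -1, 0, 0, 0, 0, -1, 0, 0, 0, 0, -1, 0, 0, 0, 0],
  "newtons": 18
}}

```text
time: 12.9
position: [0.5099, 0.2645, 0.1]
tool_rot: [0.648, 0.761, -0.0, -0.0]
ft_force: [-1.6, -0.4, 3.1]
grip_width: 0.0235
grip_force: 17.9
```

```bash
python3 -c "
from h import *
o=status.get_obs();print(o['position'],o['ft_force'],o['grip_width'])"
```

```text
[0.50986721 0.26453413 0.1000214 ] [-1.64401259 -0.39647031  3.05860052] 0.023497414226527506
```

{"name": "arm_command", "arguments": {
  "deltas": [-1, 0, 0, -0.01, 0, -1, 0, 0, -0.02, 0, -1, 0, 0, -0.03, 0, -1, 0, 0, -0.03, 0, -1, 0, 0, -0.02, 0, -1, 0, 0, -0.01, 0, -1, 0, 0, 0, 0, -1, 0, 0, 0, 0]
}}

```text
time: 13.9
position: [0.5093, 0.2642, 0.2186]
tool_rot: [0.648, 0.761, -0.001, -0.001]
ft_force: [-0.5, 0.1, -3.6]
grip_width: 0.0238
grip_force: 17.9
```

```bash
python3 -c "
from h import *
o=status.get_obs();print(o['position'],o['ft_force'],o['moment'],o['grip_width'])
snap('wrist','w7'); q=wcloud('w7'); c=o['position'][:2]; z=o['position'][2]
print(box(q,z-.02,z-.001,c,.06))
plan(.4925,-.244,.22,9.2)"
```

```text
[0.5092897  0.26421435 0.21859856] [-0.50397682  0.07562658 -3.58557213] [-0.0670022   0.06359948 -0.00700578] 0.0237899967317273
(3558, array([507.7, 263.4]), array([33.8, 95.6]), 8.5, 'z', array([0.2074, 0.2104, 0.2117]))
phi now 9.16 roll -0.0006 shift [-0.499  -0.0978 -0.0015] rows>= 9.0
```

{"name": "arm_command", "arguments": {
  "deltas": [-1, -0.02, -0.004, 0, 0, -1, -0.035, -0.007, 0, 0, -1, -0.05, -0.01, 0, 0, -1, -0.05, -0.01, 0, 0, -1, -0.05, -0.01, 0, 0, -1, -0.05, -0.01, 0, 0, -1, -0.05, -0.01, 0, 0, -1, -0.05, -0.01, 0, 0, -1, -0.05, -0.01, 0, 0, -1, -0.045, -0.008, 0, 0, -1, -0.03, -0.006, 0, 0, -1, -0.015, -0.003, 0, 0]
}}

```text
time: 15.45
position: [0.4911, -0.2421, 0.2192]
tool_rot: [0.649, 0.76, -0.0, -0.0]
ft_force: [-0.1, 0.2, -3.0]
grip_width: 0.0241
grip_force: 18.0
```

{"name": "arm_command", "arguments": {
  "deltas": [-1, 0, 0, 0.01, 0, -1, 0, 0, 0.015, 0, -1, 0, 0, 0.01, 0, -1, 0, 0, 0, 0, -1, 0, 0, 0, 0, -1, 0, 0, 0, 0]
}}

```text
time: 16.2
position: [0.4926, -0.2399, 0.1851]
tool_rot: [0.648, 0.761, 0.0, 0.001]
ft_force: [-0.6, -0.1, -2.6]
grip_width: 0.0238
grip_force: 18.0
```

```bash
cat > g.py <<'E'
from h import *
import sys
def gauge(fn):
    "gauge case-top plane in tool coords from wrist depth"
    o=status.get_obs(); snap('wrist',fn); M=R.from_quat(o['tool_rot']).as_matrix(); im=load(fn)[0]
    q=(wcloud(fn)-o['position'])@M*1000   # tool x,y,z(down) mm
    P=q.reshape(-1,3); 
    k=(abs(P[:,1])<11)&(P[:,0]>22)&(P[:,0]<44)&(P[:,2]>-12)&(P[:,2]<35)
    A=P[k]; 
    for _ in range(4):
        c=np.linalg.lstsq(np.c_[A[:,:2],np.ones(len(A))],A[:,2],rcond=None)[0]; e=A[:,2]-np.c_[A[:,:2],np.ones(len(A))]@c; A=A[abs(e)<max(1.,2*e.std())]
    print('pos',o['position'].round(4),'F',o['ft_force'].round(1),'mom',o['moment'].round(2),'grip',round(o['grip_force'],1),'t',o['time'])
    a=np.arctan(c[0]); print('n',len(A),'tilt(top to +toolx) rad',a.round(4),'y-slope',c[1].round(3),'top z at x=0',c[2].round(2))
    n=np.array([-np.sin(-a)*-1,0,0]); return a,c
if __name__=='__main__': gauge(sys.argv[1]); plan(.4918,-.2395,.175,9.2)
E
python3 g.py w8
```

```text
pos [ 0.4926 -0.2399  0.1851] F [-0.6 -0.1 -2.6] mom [-0.1   0.02  0.01] grip 18.0 t 16.2
n 1453 tilt(top to +toolx) rad -0.0024 y-slope 0.008 top z at x=0 7.81
phi now 9.18 roll -0.0003 shift [ 0.0006 -0.0007  0.0102] rows>= 1.0
```

{"name": "arm_command", "arguments": {
  "deltas": [-1, 0, 0, 0.007, 0, -1, 0, 0, 0.005, 0, -1, 0, 0, 0, 0, -1, 0, 0, 0, 0]
}}

```text
time: 16.75
position: [0.4922, -0.2399, 0.1726]
tool_rot: [0.648, 0.761, -0.0, -0.0]
ft_force: [0.0, 0.2, -2.8]
grip_width: 0.0238
grip_force: 18.0
```

{"name": "arm_command", "arguments": {
  "deltas": [-1, 0, 0, 0.002, 0, -1, 0, 0, 0.002, 0, -1, 0, 0, 0, 0, -1, 0, 0, 0, 0]
}}

```text
time: 17.25
position: [0.4924, -0.24, 0.1689]
tool_rot: [0.648, 0.761, 0.0, 0.0]
ft_force: [-0.4, -0.1, -1.0]
grip_width: 0.0239
grip_force: 18.0
```

{"name": "arm_command", "arguments": {
  "deltas": [-1, 0, 0, 0.0015, 0, -1, 0, 0, 0, 0, -1, 0, 0, 0, 0]
}}

```text
time: 17.62
position: [0.4924, -0.24, 0.1674]
tool_rot: [0.648, 0.761, 0.0, 0.0]
ft_force: [0.8, 0.3, 0.4]
grip_width: 0.0241
grip_force: 18.0
```

{"name": "arm_command", "arguments": {
  "deltas": [-1, 0, 0, 0.001, 0, -1, 0, 0, 0, 0, -1, 0, 0, 0, 0],
  "newtons": 8
}}

```text
time: 18.0
position: [0.4924, -0.24, 0.1663]
tool_rot: [0.648, 0.761, 0.0, 0.0]
ft_force: [-0.5, -0.5, 1.9]
grip_width: 0.0235
grip_force: 8.0
```

{"name": "arm_command", "arguments": {
  "deltas": [-1, 0.003, 0, 0, 0, -1, 0.003, 0, 0.0002, 0, -1, 0.003, 0, 0.0002, 0, -1, 0.003, 0, 0.0003, 0, -1, 0.003, 0, 0.0004, 0, -1, 0, 0, 0, 0, -1, 0, 0, 0, 0]
}}

```text
time: 18.88
position: [0.4896, -0.2245, 0.1649]
tool_rot: [0.648, 0.761, 0.0, -0.001]
ft_force: [-0.6, 1.3, 2.7]
grip_width: 0.0238
grip_force: 8.0
```

```bash
python3 g.py w9|head -2
```

```text
pos [ 0.4896 -0.2245  0.1649] F [-0.6  1.3  2.7] mom [-0.01  0.14  0.05] grip 8.0 t 18.875
n 1423 tilt(top to +toolx) rad 0.1444 y-slope 0.006 top z at x=0 7.53
```

{"name": "arm_command", "arguments": {
  "deltas": [-1, 0.003, 0, 0.0005, 0, -1, 0.003, 0, 0.0005, 0, -1, 0.003, 0, 0.0006, 0, -1, 0.003, 0, 0.0006, 0, -1, 0.002, 0, 0.0006, 0, -1, 0, 0, 0, 0, -1, 0, 0, 0, 0]
}}

```text
time: 19.8
position: [0.4875, -0.2109, 0.1622]
tool_rot: [0.648, 0.761, 0.0, -0.0]
ft_force: [0.1, 0.1, 0.8]
grip_width: 0.0241
grip_force: 8.0
```

```bash
python3 g.py w10|head -2
```

```text
pos [ 0.4875 -0.2109  0.1622] F [0.1 0.1 0.8] mom [-0.03  0.12 -0.04] grip 8.0 t 19.8
n 1098 tilt(top to +toolx) rad 0.2703 y-slope -0.004 top z at x=0 7.8
```

Tilt reads 0.270 rad and the stud load is about 4 N. I'll refine the index angle from the saved dial picture, rectified at the prongs' own depth.

```bash
python3 - <<'E'
from h import *
im,d,K,C=load('w1')
yaw=np.radians(9.0); gx=np.array([np.cos(yaw),np.sin(yaw),0]); gy=np.array([-gx[1],gx[0],0])
O=np.array([.508,.2635,0])+.013*gx+[0,0,.046]
def rect(off):
    s=600/.12; jj,ii=np.meshgrid((np.arange(600)-300)/s,(300-np.arange(600))/s)
    X=O+off*gx+jj[...,None]*gy+ii[...,None]*np.array([0,0,1.]); c=X@C[:3,:3].T+C[:3,3]; v=np.stack([c[...,0],-c[...,1],-c[...,2]],-1); h=np.hypot(v[...,0],v[...,1]); r=np.arctan2(h,v[...,2])*K[0,0]
    return cv2.remap(cv2.cvtColor(im,cv2.COLOR_RGB2GRAY),(K[0,2]+r*v[...,0]/h).astype(np.float32),(K[1,2]+r*v[...,1]/h).astype(np.float32),1)
D=rect(.0026)
# dial rim: darkest along each ray
pts=[]
for t in np.radians(np.arange(0,360,3)):
    rr=np.arange(205,235,.5); x=297+rr*np.cos(t); y=305-rr*np.sin(t)
    p=cv2.remap(D,x.astype(np.float32)[None],y.astype(np.float32)[None],1)[0].astype(float); i=p.argmin()
    if p[i]<np.median(p)-15: pts.append((x[i],y[i]))
e=cv2.fitEllipse(np.array(pts,np.float32)); print('rim',len(pts),e); cx,cy=e[0]
T=(cv2.warpPolar(D,(300,3600),(cx,cy),300,0))
row=T[:,192:203].mean(1); 
def ang(i): return 270-i/10.  # ccw from up
t=np.array([ang(i) for i in range(3600)]); 
dk=lambda row,lo,hi,th:[(t[i],row[i]) for i in range(3600) if lo<t[i]<hi and row[i]<th]
rel=row-cv2.GaussianBlur(row[:,None].astype(np.float32),(1,601),0)[:,0]
for c in range(-60,61,10):
    k=(abs(t-c)<4); w=np.clip(row[k].max()-row[k]-25,0,None); print(c,(w@t[k]/w.sum()).round(1) if w.sum() else None,end=' | ')
print()
for off in(.0035,.0044,.0052):
    Pp=cv2.warpPolar(rect(off),(300,3600),(cx,cy),300,0)
    for r0,r1 in((130,150),(150,170),(170,190)):
        row=Pp[:,r0:r1].mean(1).astype(float); o=[]
        for a,b in((3.5,12),(15,33)):
            k=(t>a)&(t<b); w=np.clip(70-row[k],0,None); o.append((w@t[k]/w.sum()).round(1))
        k=abs(t)<3.5; w=np.clip(25-row[k],0,None); print(off,r0,o,'mid',np.mean(o).round(2),'needle',(w@t[k]/max(w.sum(),1e-9)).round(1))
E
```

```text
rim 110 ((296.81646728515625, 296.7843017578125), (432.70086669921875, 437.48223876953125), 124.70728302001953)
-60 -61.5 | -50 -51.4 | -40 -41.2 | -30 -30.8 | -20 -20.4 | -10 -10.1 | 0 0.2 | 10 10.5 | 20 20.7 | 30 31.0 | 40 41.1 | 50 51.2 | 60 61.3 | 
0.0035 130 [np.float64(5.9), np.float64(24.7)] mid 15.3 needle 0.7
0.0035 150 [np.float64(5.9), np.float64(24.5)] mid 15.2 needle 0.0
0.0035 170 [np.float64(5.7), np.float64(24.3)] mid 15.0 needle 0.0
0.0044 130 [np.float64(5.8), np.float64(23.7)] mid 14.75 needle 0.5
0.0044 150 [np.float64(5.7), np.float64(23.7)] mid 14.7 needle 0.0
0.0044 170 [np.float64(5.6), np.float64(23.6)] mid 14.6 needle 0.0
0.0052 130 [np.float64(5.7), np.float64(22.9)] mid 14.3 needle 0.4
0.0052 150 [np.float64(5.6), np.float64(23.0)] mid 14.3 needle 0.0
0.0052 170 [np.float64(5.4), np.float64(22.9)] mid 14.15 needle 0.0
```

The index refines to about 14.4° (0.25 rad). I'll rock back slightly, then check the tilt and where the sole sits on the stud.

{"name": "arm_command", "arguments": {
  "deltas": [-1, -0.001, 0, 0, 0, -1, -0.001, 0, 0, 0, -1, 0, 0, 0, 0, -1, 0, 0, 0, 0, -1, 0, 0, 0, 0]
}}

```text
time: 20.48
position: [0.4878, -0.213, 0.1622]
tool_rot: [0.648, 0.761, 0.0, -0.0]
ft_force: [0.1, 2.4, 0.0]
grip_width: 0.0238
grip_force: 8.0
```

```bash
cat >> g.py <<'E'
    # edge of case top (gauge y=+48) along the top plane
    for fn in('w8',sys.argv[1]):
        im,d,K,C=load(fn); Ci=np.linalg.inv(C)
        X=wcloud(fn); f=np.radians(9.17); A=np.array([[-np.sin(f),np.cos(f),0],[np.cos(f),np.sin(f),0],[0,0,-1]])
        o=status.get_obs()['position'] if fn!='w8' else np.array([.4926,-.2399,.1851])
        q=((X-o)@A.T*1000).reshape(-1,3); c=None
        k=(abs(q[:,1])<11)&(q[:,0]>22)&(q[:,0]<60)&(q[:,2]>-12)&(q[:,2]<35); B=q[k]
        s=B[(B[:,0]<40)]; p=np.polyfit(s[:,0],s[:,2],1)
        for _ in range(3): e=s[:,2]-np.polyval(p,s[:,0]); s=s[abs(e)<1.2]; p=np.polyfit(s[:,0],s[:,2],1)
        a=np.arctan(p[0]); I=B[abs(B[:,2]-np.polyval(p,B[:,0]))<2]
        sx=I[:,0]*np.cos(a)+(I[:,2]+19)*np.sin(a); n=(I[:,2]+19)*np.cos(a)-I[:,0]*np.sin(a)   # gauge y / depth below grasp point
        yc=np.percentile(sx,99.5)-48; L=np.median(n)+92; G=A@(o-np.array([.4925,-.244,0]))*1000
        Sx=G[0]+yc*np.cos(a)-L*np.sin(a); Sz=o[2]*1000+19-L*np.cos(a)-yc*np.sin(a)
        # contact offset on the sole (gauge y) for dome axis at x=0
        off=(15*np.sin(a)-Sx)/np.cos(a); zc=Sz-off*np.sin(a); print(fn,'tilt',a.round(4),'centre y rel grip',yc.round(1),'L',L.round(1),'contact at gauge y',off.round(1),'press mm',(70-(zc+15*(1-np.cos(a)))).round(1))
E
python3 g.py w11
```

```text
File "g.py", line 17
    for fn in('w8',sys.argv[1]):
IndentationError: unexpected indent
```

```bash
sed -i "s/^if __name__.*/if __name__=='__main__':\n    gauge(sys.argv[1])/" g.py; python3 g.py w11
```

```text
pos [ 0.4878 -0.213   0.1622] F [0.1 2.4 0. ] mom [ 0.31  0.16 -0.04] grip 8.0 t 20.475
n 1164 tilt(top to +toolx) rad 0.2593 y-slope -0.0 top z at x=0 7.41
w8 tilt -0.0012 centre y rel grip -1.3 L 118.8 contact at gauge y -2.9 press mm -15.3
w11 tilt 0.2589 centre y rel grip 0.4 L 117.5 contact at gauge y 2.3 press mm 2.6
```

{"name": "arm_command", "arguments": {
  "deltas": [-1, 0, 0, 0.0004, 0, -1, 0, 0, 0.0004, 0, -1, 0, 0, 0, 0, -1, 0, 0, 0, 0, -1, 0, 0, 0, 0, -1, 0, 0, 0, 0, -1, 0, 0, 0, 0, -1, 0, 0, 0, 0, -1, 0, 0, 0, 0, -1, 0, 0, 0, 0, -1, 0, 0, 0, 0, -1, 0, 0, 0, 0]
}}

```text
time: 22.02
position: [0.4879, -0.2132, 0.1614]
tool_rot: [0.648, 0.761, -0.0, -0.0]
ft_force: [-0.7, 2.1, 3.8]
grip_width: 0.0242
grip_force: 8.0
```

```bash
python3 g.py w12; python3 - <<'E'
from h import *
F=[]
for i in range(6): imaging.camera('wrist'); F.append(status.get_obs()['ft_force'])
print('F mean',np.mean(F,0).round(2)); 
snap('top','top2'); snap('side','side2'); snap('wrist','w13')
a=load('w13')[0]; b=load('side2')[0]; c=load('top2')[0]
cv2.imwrite('pics/fin.png',cv2.resize(np.vstack([np.hstack([a,b])]),(800,300),interpolation=3)[:,:,::-1]); cv2.imwrite('pics/top2.png',c[:,:,::-1])
E
```

```text
pos [ 0.4879 -0.2132  0.1614] F [-0.7  2.1  3.8] mom [ 0.33  0.34 -0.04] grip 8.0 t 22.025
n 1163 tilt(top to +toolx) rad 0.2509 y-slope -0.003 top z at x=0 7.57
w8 tilt -0.0012 centre y rel grip -1.3 L 118.8 contact at gauge y -2.9 press mm -15.3
w12 tilt 0.2489 centre y rel grip 0.1 L 117.8 contact at gauge y 1.5 press mm 3.7
F mean [-1.5   1.84  3.29]
```

View pics/fin.png

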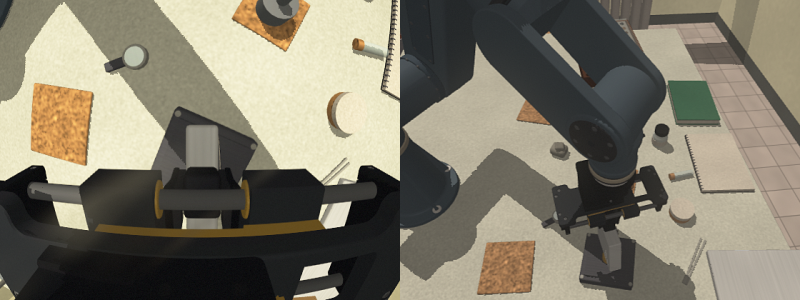

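View pics/top2.png

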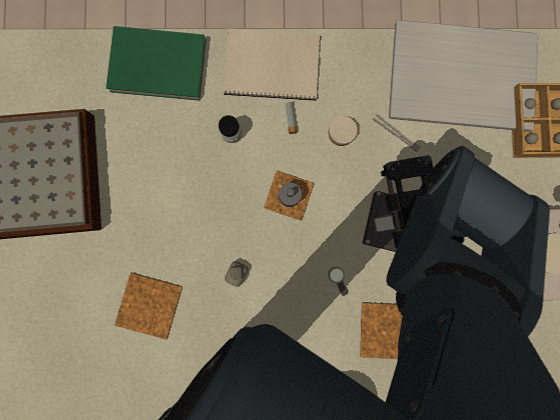

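The cap stands upright near the middle of the smallest pad at (290,194), and the bystanders are where they were. The gauge is held at about 0.25 rad with the contact 1.5 mm from the sole's middle. The stud is pressed about 3.7 mm of its 8 mm, by both force and geometry. The arm is still, so I'm handing in.

```bash
python3 -c "
from h import *
print(order.hand_in())"
```

```text
the job is handed in; nothing more can be done
None
```

I handed the job in with the cap upright on the smallest pad and the gauge held still on the stud at about 0.25 rad (stud pressed about 3.7 mm); the needle in the gap is inferred from that tilt matching the measured index (about 0.25 rad), because no camera could see the dial in the final pose.

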